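# Free the ratchet and lower the lid press

### The job

The arm of the lid press is held up by its ratchet. Press the pawl's thumb tab down, all the way, with a fingertip so that the hook leaves the teeth, then push the arm's black handle down until the pad lies on the lid of the tub, and leave it there. Only touch and push: do not grip or lift anything, keep the tub in its place under the pad, and leave the mug, the spice jar and the timer where they stand.

Things in the scene. Friction and masses are not known exactly. Their poses are not given: they have to be found in the camera images.
- press: Lid press, screwed to the worktop (it does not move): aluminium base plate 305 x 185 x 12 mm, origin at the centre of its underside, z up. Its x axis runs from the handle end (-x) to the thumb-tab end (+x). Two 6 mm steel cheeks, 48 mm over the outside, stand at x = 0 to 76 mm, up to 133 mm high near x = 17 mm and 102 mm high farther back. The arm's hinge runs along y at x = 17.5 mm, z = 115 mm; the pawl's pivot runs along y at x = 65.5 mm, z = 65 mm.
- press_arm (a joint): Angle of the press arm, rad: between 0 and 0.1 at the start (raised, about 0.55 rad above level at 0); grows as the handle goes down. At about 0.55 the arm is level and its white pad (70 x 105 x 7 mm) lies on the tub's lid, which stops it. The hinge is stiff: the arm stays where it is left and takes about 3 to 5 N at the handle. While the hook is in the teeth it stops at about 0.1, blocked.
- press_handle (a point): Centre of the black cross handle at the end of the arm, a cylinder 25 mm in diameter and 56 mm long along the press's y. It lies 150 mm from the hinge: about 193 mm above the worktop with the arm raised, 115 mm with the arm level, and moves on an arc round the hinge towards the press's -x as it is lowered. Push it from above.
- pawl (a joint): Angle of the pawl, rad: about 0 with its hook in the teeth, 0.35 with the tab pressed fully down. The hook is clear of the teeth beyond about 0.22. It stays where it is left (friction, about 3 N at the tab).
- pawl_tab (a point): Middle of the top face of the pawl's steel thumb tab, a grooved plate 36 mm (along the press's x) x 40 mm x 6 mm at the +x end of the press, about 80 mm above the worktop when the hook is engaged. Pressing it goes straight down by about 24 mm, to about 56 mm above the worktop. The hook rises behind it, 115 mm above the worktop, and when freed comes to within 25 mm of the tab's middle.
- tub: Clear food tub with green lid, 104 x 149 x 62 mm, 0.3 to 0.5 kg, loose, standing on the base plate under the pad between low rails. Origin at the centre of its underside, z up.
- mug: Small white mug, 62 x 88 x 50 mm, standing loose behind the tab end of the press. Origin at the centre of its underside.
- spice_jar: Spice jar with yellow cap, 42 mm wide and 96 mm high, standing loose beside the press. Origin at the centre of its underside.
- timer: White kitchen timer 66 x 66 x 20 mm, lying loose beside the press. Origin at the centre of its underside.
Not all that is in view belongs to the job. There is more than one size of the tub; the job needs the smaller.

How it is judged:
By the outcome, as a careful person would: the job done as asked, in the order asked, and still so for the second after the job is handed in, with the robot touching nothing.
It also fails if it takes over 42 s, if anything falls off the work surface, if the arm or the gripper's body presses on something with over 40 N, if the wrist force passes 120 N, or if a joint passes its speed limit or range.

### The arm

A 6-joint arm with a two-finger parallel gripper is mounted at the origin on a cart in front of the work surface, level with it; the furniture and walls round the work are solid. World frame = base frame: x ahead of the robot, y to its left, z up, the work surface at z = 0. Lengths are in m, angles in rad, forces in N, time in s.
With the tool pointing down it reaches from about 0.275 to 0.825 m from the base axis. Payload 4.9 kg.
Tool frame: the origin (TCP) lies midway between the tips of the shut fingers; the grasp point (between the pads) lies 19 mm behind it (grip_point_offset is the distance from the TCP to the grasp point, in m); z points along the fingers, x is the direction in which the jaws open and shut, and the axes are right-handed (so a half turn about z gives the same grasp; the last joint's range is limited). The gripper opens to 85 mm and grips with 20 to 120 N. Pads are 22 mm wide; open, the fingers measure 114 mm over their backs; the gripper's body (76 mm by 85 mm) begins 54 mm behind the grasp point. The pads swing forward as they close: fully open they stand 13 mm farther back than shut.
Start: joints at [1.053, 0.326, -0.193, 1.052, 0, 1.437], TCP at [0.206, 0.51, 0.231] pointing down, gripper open.
Joint ranges: [-2.65, 2.65], [-0.97, 1.79], [-1.3, 1.35], [-1.93, 2.1], [-1.47, 1.37], [-3.14, 3.14]. Speed limits (rad/s): [2.57, 2.57, 3.14, 3.14, 3.14, 3.14].

### API

Orientations are given as a rotation vector (axis times angle).
In Python, from cell import * gives the robot as it stands. Calls block until the motion is done:
- movep(position, orientation): joint-space move of the TCP to a pose.
- move_l(position, velocity=0.15, rot=None, until_force=None): straight line of the TCP; rot=None keeps the orientation; velocity is the mean speed in m/s. With until_force (N) it stops when the force on the tool has changed by that much, and returns True; else False.
- set_joints(angles): joint-space move.
- let_go() and grab(newtons=None): open the fingers fully, or close them until they stop; newtons is the grip in N (None keeps the last).
- sleep(seconds).
- ik(position, orientation): joint angles nearest the present ones, or None.
- get_state(): the state.
- grab_frame(name): name is "scene" or "top" or "wrist"; returns a dict with "img" (384x512x3 uint8, red, green, blue), "fx", "fy", "cx", "cy" (pixels), "k1" (the pictures are not rectified: a ray, as slopes to the right and down, at radius r is drawn at 1 + k1 r^2 times it, then the intrinsics apply), "cam_to_world" (4x4, takes a point from camera to world coordinates); the wrist camera has in their place "T_tool_cam" (4x4, takes a point from camera to tool coordinates, whose origin is the TCP and whose axes are the tool frame's). Camera axes: x right, y down, z forward; pixel columns grow to the right and rows downward; lengths in m; the calibration is good to about 2 mm. A picture is of the moment at which its call begins: read the wrist's pose just before it. There is no depth.
A pose or a line that the arm cannot do raises MotionError and nothing moves.
- sign_off(): hands the job in, once; it reports no verdict.
Trained networks look in the newest picture that a camera, given by its name, has taken for a name from the list of things; names that differ only in an ending like _2 or _b are one class to them, and where a whole thing is asked for, a point or a joint stands for the part that bears it (a point fixed in the world has none). Each returns a list of dicts, best first, with "score" (0 to 1); they miss things now and then, are a little off and sometimes report something else, mostly with a low value. They report only what shows in the picture. A call takes as long as a camera call. They do not tell look-alikes from the thing itself.
- spot_in(camera, name): "centre" ([column, row] in pixels, amid what is visible of it).
- silhouettes(camera, name): "mask" (384x512 bool, what is visible of it) and "centre" ([column, row] in pixels, amid what is visible of it).
- tip_of(camera, name): "centre" ([column, row] in pixels: a listed point, or the origin of a listed thing).
The state is a dict: "clock": time; "q": joint angles; "joint_velocities": joint speeds; "tau": joint torques, N m; "position": TCP position; "eef_rot": TCP orientation; "contact_force": force on the tool from outside, world axes, zero at the start; "wrist_torque": the same for the moment, N m; "finger_gap": opening from 0.0 (shut) to 1.0 (fully open).
Only numpy, scipy, OpenCV 4.12 (cv2) and the standard library are available. Lean on these libraries where they do the work, as an engineer would, in place of code of your own. Each camera call takes 0.05 s, during which the arm holds its last target. There are 200 camera calls.

## Working session

There is one attempt and no reset: what is moved stays moved. The work goes in short steps, each a Python script; the robot and the scene stay as the last script left them, time stands still between calls to the robot, and variables do not carry over. Pictures are saved under pics/ and viewed, about 8 in all and at most 12, crops included, and the job is handed in when it is done.

```bash
mkdir -p pics
cat > h.py <<'E'
from cell import *
import numpy as np, cv2
from scipy.spatial.transform import Rotation as R
def snap(n):
    s=get_state(); f=grab_frame(n)
    if n=="wrist":
        T=np.eye(4);T[:3,:3]=R.from_rotvec(s["eef_rot"]).as_matrix();T[:3,3]=s["position"];f["T"]=T@f["T_tool_cam"]
    else: f["T"]=np.array(f["cam_to_world"])
    return f
def ray(f,p):
    d=np.array([(p[0]-f["cx"])/f["fx"],(p[1]-f["cy"])/f["fy"]]);u=d.copy()
    for _ in range(30): u=d/(1+f["k1"]*(u@u))
    return f["T"][:3,3],f["T"][:3,:3]@np.array([u[0],u[1],1])
def at_z(f,p,z):
    o,d=ray(f,p);return o+d*(z-o[2])/d[2]
def proj(f,X):
    c=np.linalg.inv(f["T"])@np.append(X,1);u=c[:2]/c[2];u=u*(1+f["k1"]*(u@u));return np.array([u[0]*f["fx"]+f["cx"],u[1]*f["fy"]+f["cy"]])
def tri(fs,ps):
    A=np.zeros((3,3));b=np.zeros(3);r=[ray(f,p) for f,p in zip(fs,ps)]
    for o,d in r:
        d=d/np.linalg.norm(d);M=np.eye(3)-np.outer(d,d);A+=M;b+=M@o
    return np.linalg.solve(A,b)
E
python3 - <<'E'
from h import *
np.set_printoptions(precision=3,suppress=True)
F={}
ims=[]
for n in("scene","top"):
    F[n]=snap(n);print(n,F[n]["T"][:3,3],F[n]["T"][:3,2]); ims.append(F[n]["img"])
    for t in("press","press_handle","pawl_tab","tub","mug","spice_jar","timer"):
        print(n,t,[(np.round(d["centre"]),round(d["score"],2)) for d in tip_of(n,t)[:4]])
cv2.imwrite("pics/a.png",cv2.resize(np.hstack(ims),(1024,384))[:,:,::-1])
for n,i in F.items(): cv2.imwrite(f"pics/{n}.png",cv2.resize(i["img"],(800,600),interpolation=cv2.INTER_CUBIC)[:,:,::-1])
print(get_state()["eef_rot"])
E
```

```text
scene [-0.036 -0.273  0.862] [ 0.604  0.361 -0.71 ]
scene press [(array([298., 281.]), 0.77)]
scene press_handle [(array([343., 271.]), 0.65)]
scene pawl_tab [(array([274., 220.]), 0.53)]
scene tub [(array([175., 206.]), 0.88), (array([314., 304.]), 0.57)]
scene mug [(array([254., 221.]), 0.65)]
scene spice_jar [(array([361., 268.]), 0.89)]
scene timer [(array([336., 227.]), 0.63)]
top [0.516 0.091 1.079] [ 0.065  0.001 -0.998]
top press [(array([331., 221.]), 0.72)]
top press_handle [(array([394., 257.]), 0.71)]
top pawl_tab [(array([280., 191.]), 0.57)]
top tub [(array([355., 243.]), 0.86), (array([157., 211.]), 0.73)]
top mug [(array([250., 179.]), 0.7)]
top spice_jar [(array([372., 174.]), 0.69)]
top timer [(array([331., 141.]), 0.98)]
[ 2.604  1.757 -0.   ]
```

View pics/scene.png

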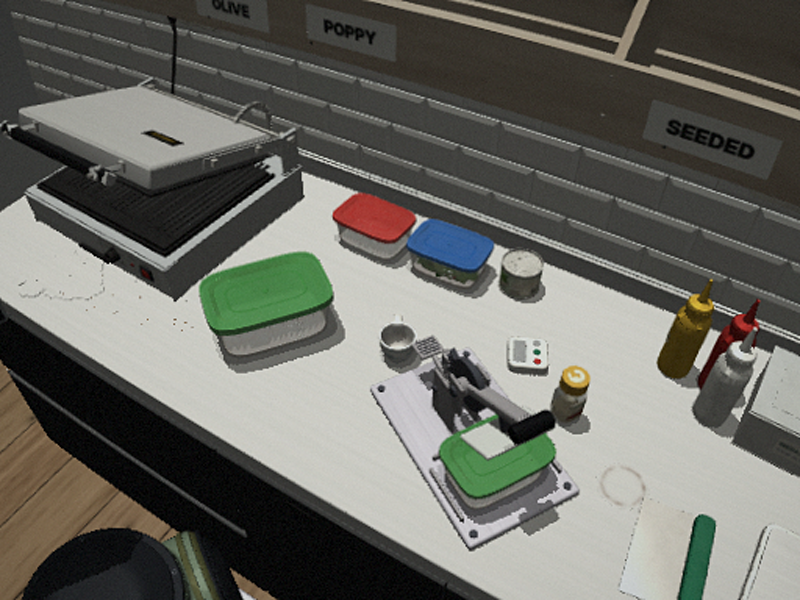

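View pics/top.png

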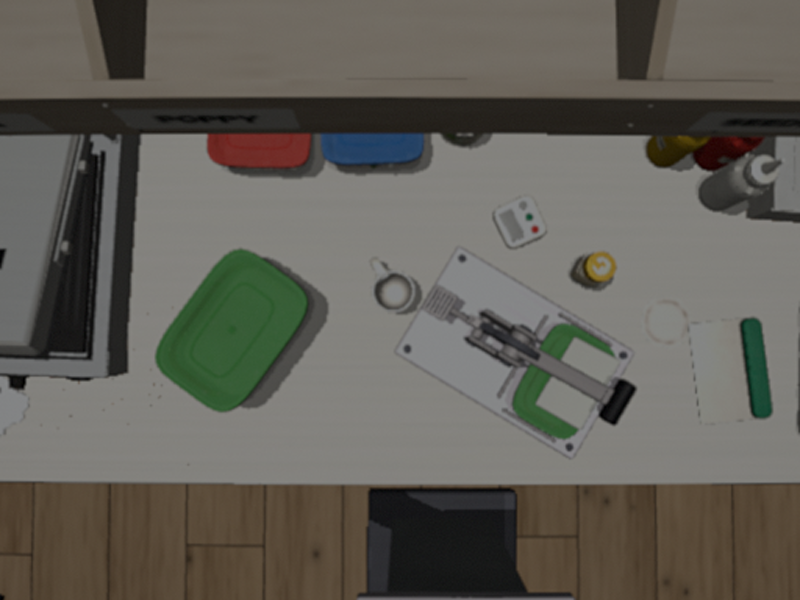

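The scene shows the large green tub (lookalike) at (266,305) in the enlarged scene picture, and the smaller green one at (497,455), already under the pad. The smaller one is the tub for this job. In the top picture (800 px) the plate corners are near (460,247), (396,351), (573,459), (634,352). The tab is at (443,302) with the mug close by at (397,290), and the handle is at (618,400).

Run:
```python
from h import *
np.set_printoptions(precision=4,suppress=True)
f=snap("top");g=snap("scene")
C=np.array([(460,247),(396,351),(573,459),(634,352)])*.64
W=np.array([at_z(f,c,.012) for c in C]);print(W)
print([np.linalg.norm(W[i]-W[(i+1)%4]) for i in range(4)])
c=W.mean(0);x=(W[0]+W[1]-W[2]-W[3])[:2];x/=np.linalg.norm(x);print("centre",c,"x",x,np.arctan2(x[1],x[0]))
for n in("pawl_tab","press_handle"):
    p=tip_of("top",n)[0]["centre"];q=tip_of("scene",n)[0]["centre"];X=tri([f,g],[p,q])
    d=X[:2]-c[:2];print(n,X,"press xy",d@x,d@[-x[1],x[0]],proj(f,X)-p,proj(g,X)-q)
    if n=="pawl_tab": print(at_z(f,p,.08))
print("mug",at_z(f,tip_of("top","mug")[0]["centre"],0))
y=np.array([-x[1],x[0],0]);t=np.append(c[:2]+.135*x,.25)
for s in(1,-1):
    Rm=np.column_stack([s*y,np.cross([0,0,-1],s*y),[0,0,-1]]);rv=R.from_matrix(Rm).as_rotvec();print(s,rv,ik(t,rv))
```

```text
[[ 0.6621  0.007   0.012 ]
 [ 0.5085  0.1013  0.012 ]
 [ 0.3517 -0.1569  0.012 ]
 [ 0.5073 -0.2487  0.012 ]]
[np.float64(0.18028207547349323), np.float64(0.30207440550237047), np.float64(0.18070653818356902), np.float64(0.2989245762636788)]
centre [ 0.5074 -0.0743  0.012 ] x [0.5185 0.8551] 1.0257500724743234
pawl_tab [0.5753 0.0451 0.078 ] press xy 0.1372387738566879 0.0038759737476652886 [ 0.4978 -0.31  ] [-0.5292  0.0242]
[0.5745 0.0462 0.08  ]Traceback (most recent call last):
  File "<stdin>", line 9, in <module>
IndexError: list index out of range
```

```bash
cat >> h.py <<'E'
c=np.array([.5074,-.0743]);x=np.array([.5185,.8551,0]);y=np.array([-x[1],x[0],0])
def rot(s): return R.from_matrix(np.column_stack([s*y,np.cross([0,0,-1],s*y),[0,0,-1]])).as_rotvec()
def P(px,py,z): return np.append(c,0)+px*x+py*y+np.array([0,0,z])
E
python3 - <<'E'
from h import *
np.set_printoptions(precision=4,suppress=True)
t=P(.05,0,.36)
J=[ik(t,rot(s)) for s in(1,-1)];print(J)
s=min((1,-1),key=lambda s:9 if J[(1-s)//2] is None else abs(J[(1-s)//2][5]))
grab(20);movep(t,rot(s));print(s,get_state()["clock"],get_state()["finger_gap"])
f=snap("wrist");g=snap("top");h=snap("scene")
for n in("pawl_tab","press_handle","mug","spice_jar"):
    r=[(F,tip_of(k,n)) for k,F in(("wrist",f),("top",g),("scene",h))]
    r=[(F,q[0]["centre"]) for F,q in r if q]
    X=tri(*zip(*r)) if len(r)>1 else None
    print(n,len(r),X,[np.round(p) for _,p in r],[proj(F,X)-p for F,p in r] if X is not None else 0)
    if X is not None: d=X-P(0,0,0);print("  press",d@x,d@y)
cv2.imwrite("pics/w1.png",cv2.resize(f["img"],(800,600))[:,:,::-1])
E
```

```text
[array([-0.1973,  0.2464,  0.0242,  1.3486,  0.    , -1.223 ]), array([-0.1973,  0.2464,  0.0242,  1.3486,  0.    ,  1.9186])]
1 4.1667 0.004291926054804326
pawl_tab 3 [0.5735 0.0424 0.0746] [array([258., 202.]), array([280., 195.]), array([272., 223.])] [array([-0.1465, -0.2703]), array([-0.0651,  0.0191]), array([-0.1116, -0.1187])]
  press 0.13407607911206937 0.0040509225263039295
press_handle 3 [ 0.4799 -0.133   0.141 ] [array([256.,  11.]), array([329., 224.]), array([343., 272.])] [array([-6.2683, 57.1433]), array([40.3763, 15.3662]), array([-16.7861,  -6.3552])]
  press -0.06448125800995776 -0.00694227354203189
mug 2 [0.605  0.1094 0.0021] [array([249., 184.]), array([256., 223.])] [array([ 0.8327, -0.5289]), array([-0.8795,  0.0228])]
  press 0.20766630889449403 0.011731612487981574
spice_jar 2 [ 0.6277 -0.178  -0.007 ] [array([170., 101.]), array([362., 266.])] [array([-2.874 , -1.6877]), array([-2.2246,  0.1404])]
  press -0.026287854350406564 -0.15658151529305658
```

View pics/w1.png

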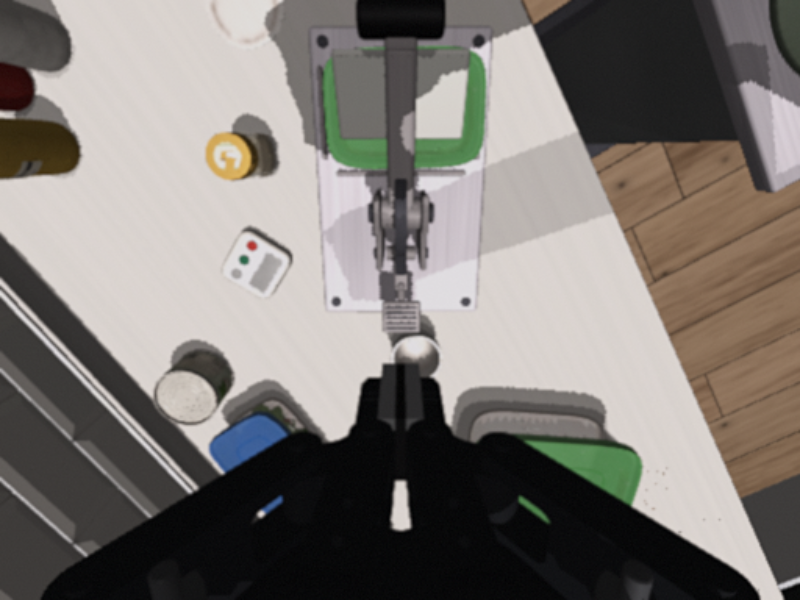

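In the wrist picture the tab is at (401,317), the mug just behind it at (416,354), and the handle at (401,17). The press axis runs straight up the image, so the alignment is good. Next I press the tab.

Run:
```python
from h import *
np.set_printoptions(precision=4,suppress=True)
f=snap("wrist")
print("handle@.193",at_z(f,(256.6,11),.19)-P(0,0,0),"tab",at_z(f,(257,203),.08)-P(0,0,0))
X=at_z(f,(257,203),.08)-P(0,0,0);print("press tab",X@x,X@y);H=at_z(f,(256.6,11),.19)-P(0,0,0);print("press handle",H@x,H@y)
movep(P(.139,.003,.2),rot(1))
move_l(P(.139,.003,.105),.2)
r=move_l(P(.139,.003,.060),.05,until_force=2.0);s=get_state();print(r,s["position"],s["contact_force"])
r=move_l(P(.139,.003,.045),.04,until_force=15);s=get_state();print(r,s["position"],s["contact_force"],s["clock"])
g=snap("scene");cv2.imwrite("pics/s2.png",cv2.resize(g["img"][160:360,220:400],(720,800),interpolation=cv2.INTER_CUBIC)[:600,:,::-1])
```

```text
handle@.193 [-0.0586 -0.0954  0.19  ] tab [0.0684 0.1159 0.08  ]
press tab 0.13463442149592578 0.001592758559430793
press handle -0.11193665252422211 0.0006423995305393157
True [0.5764 0.0465 0.0746] [ 0.1669 -0.2114 -0.2924]
True [0.5771 0.0464 0.0569] [-3.5338  1.2297 12.7699] 7.5167
```

View pics/s2.png

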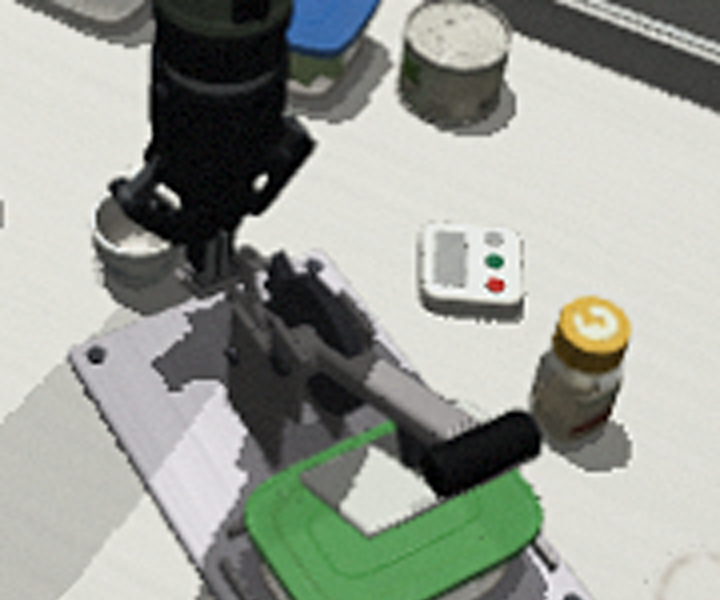

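The fingertip is on the tab at picture (205,285), the mug is untouched at (135,250), and the hook has swung towards the finger. Next: one firmer push to confirm the end stop, then the handle.

Run:
```python
from h import *
np.set_printoptions(precision=4,suppress=True)
r=move_l(P(.139,.003,.050),.03,until_force=12);s=get_state();print(r,s["position"],s["contact_force"])
p=s["position"]
move_l(P(.139,.003,.22),.2)
movep(P(-.05,.001,.29),rot(1));
f=snap("scene");print("tab",[at_z(f,d["centre"],.056)-P(0,0,0) for d in tip_of("scene","pawl_tab")[:1]],get_state()["clock"])
movep(P(-.112,.001,.25),rot(1))
r=move_l(P(-.112,.001,.185),.06,until_force=2.0);s=get_state();print(r,s["position"],s["contact_force"])
z=s["position"][2]
th0=np.arcsin(min((z-.1275)/.15,.6));print("theta0",th0)
for th in np.append(np.arange(th0-.08,0.02,-.08),[0,-.04]):
    r=move_l(P(.0175-.15*np.cos(th),.001,.1275+.15*np.sin(th)),.05,until_force=14)
    s=get_state();print(round(th,3),r,s["position"],s["contact_force"])
    if r: break
print(s["clock"])
```

```text
True [0.5772 0.0463 0.0566] [-5.8893  0.446  17.3808]
tab [array([0.0705, 0.1151, 0.056 ])] 9.675
True [ 0.4475 -0.1695  0.1941] [-1.3854 -0.3889 -0.6784]
theta0 0.459913289907874
0.38 False [ 0.4428 -0.1782  0.1827] [1.0298 0.528  0.2379]
0.3 False [ 0.4412 -0.1812  0.1716] [-0.1555 -0.0535  0.1713]
0.22 False [ 0.4397 -0.1836  0.1599] [ 0.4232  0.475  -1.0706]
0.14 False [ 0.4386 -0.1854  0.1481] [ 0.4053 -0.3056  0.055 ]
0.06 False [ 0.4379 -0.1865  0.1361] [0.796  0.7465 0.2903]
0.0 True [ 0.4379 -0.1874  0.1274] [-1.005   0.0818  7.1182]
13.225
```

Run:
```python
from h import *
print(get_state()["contact_force"])
g=snap("scene");cv2.imwrite("pics/s3.png",cv2.resize(g["img"][160:360,220:400],(720,800),interpolation=cv2.INTER_CUBIC)[:600,:,::-1])
```

```text
[-1.00497297  0.08183337  7.11822093]
```

View pics/s3.png

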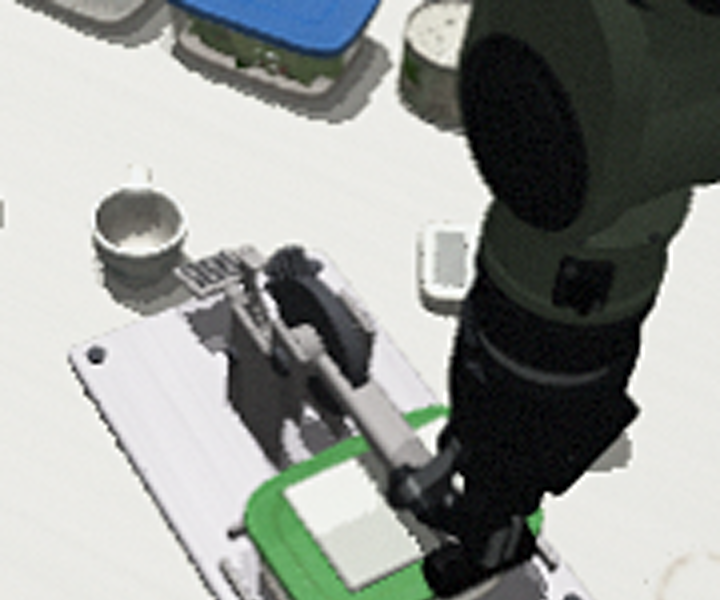

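The pad (355,520) lies on the lid, the handle is under the fingertip, and the tab stays pressed. I'll push a bit more firmly to seat it, then back off straight up and check.

Run:
```python
from h import *
np.set_printoptions(precision=4,suppress=True)
r=move_l(P(-.1325,.001,.119),.03,until_force=10);s=get_state();print(r,s["position"],s["contact_force"])
move_l(s["position"]+np.array([0,0,.1]),.15)
movep(P(.05,0,.36),rot(1));print(get_state()["clock"])
w=snap("wrist");g=snap("scene");f=snap("top")
for n in("pawl_tab","press_handle","tub","mug","spice_jar","timer"):
    print(n,[np.round(q["centre"]) for k in("wrist","top","scene") for q in tip_of(k,n)[:2]])
cv2.imwrite("pics/w4.png",w["img"][:,:,::-1])
cv2.imwrite("pics/s4.png",cv2.resize(g["img"][190:350,220:400],(720,640),interpolation=cv2.INTER_CUBIC)[:600,:,::-1])
```

```text
True [ 0.4379 -0.1875  0.1273] [-2.5042  1.8693 10.098 ]
15.2
pawl_tab [array([256., 197.]), array([282., 194.]), array([272., 229.])]
press_handle [array([258.,  12.]), array([342., 297.]), array([254., 222.])]
tub [array([341., 284.]), array([158., 215.]), array([313., 301.])]
mug [array([264., 222.]), array([251., 183.]), array([257., 223.])]
spice_jar [array([168., 100.]), array([279., 194.]), array([362., 266.])]
timer [array([163., 170.]), array([257., 113.]), array([332., 144.]), array([335., 229.])]
```

View pics/s4.png

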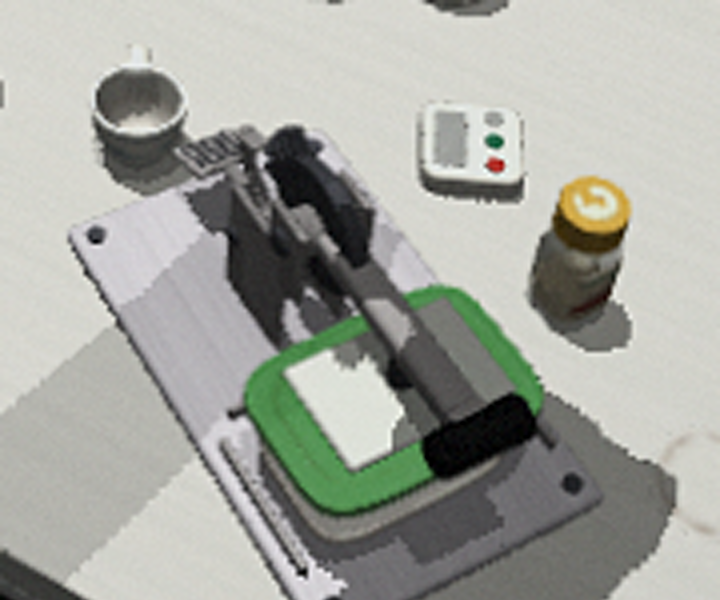

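View pics/w4.png

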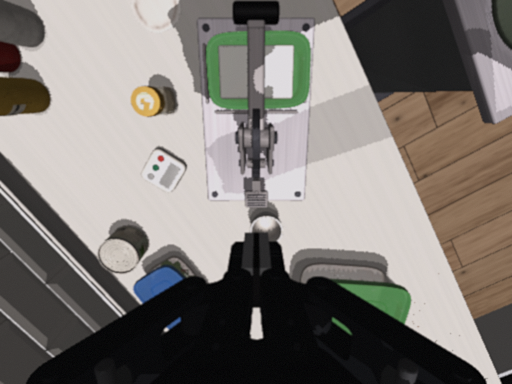

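The arm is level with the pad on the lid, the tab is still down, and the tub, mug, jar and timer have not moved. I'm handing in.

Run:
```python
from h import *
f=snap("scene");X=at_z(f,tip_of("scene","pawl_tab")[0]["centre"],.056)-P(0,0,0);print(X@x,X@y,get_state()["contact_force"],get_state()["clock"])
print(sign_off())
```

```text
0.1322359858979192 0.007267227131684782 [-0.1854964  -0.0599718  -0.58299784] 16.35
the job is handed in; nothing more can be done
None
```

The press is closed: its pad lies on the small green tub's lid, and the job was handed in at 16.4 s with the robot clear of everything. I got there by pressing the thumb tab down with the closed fingertips, then pushing the handle down along its arc.

- **Tab:** it went down to its end stop. The fingertip stopped at z ≈ 57 mm, and a second, firmer push (about 17 N) moved it less than 0.5 mm. The last pictures still show it pressed down.
- **Handle and pad:** the fingertip stopped hard at z = 127 mm, which puts the handle centre at about 115 mm, where it should be with the arm level. A further push (about 10 N) did not move it, and the pictures after I backed off show the arm level and the pad on the lid.
- **Other things:** the tub, mug, spice jar and timer show no visible movement between the before and after pictures.

**Checks that disagreed:**
- Force readings between steps on the way down were near zero, not the expected 3 to 5 N. The pictures confirm that the arm did move.
- The network that finds the handle missed it or misplaced it in some pictures. I relied on the wrist camera and the press's geometry instead.
- The final tab estimate was about 6 mm off the press's centre line sideways. I took that as network error.

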